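Index the specimen carousel and read the red-lidded cup

ROBOT

A 6-joint arm with a two-finger parallel gripper is mounted at the origin on the work surface. World frame = base frame: x ahead of the robot, y to its left, z up, the work surface at z = 0. Lengths are in m, angles in rad, forces in N, time in s.
With the tool pointing down it reaches from about 0.35 to 0.775 m from the base axis. Payload 7.3 kg.
Tool frame: the origin (TCP) lies between the finger pads; the fingertips stand 14 mm ahead of it and the grasp point (between the pads) lies 5 mm behind it; z points along the fingers, y is the line along which they close (so a half turn about z gives the same grasp; the last joint's range is limited). The gripper opens to 92 mm and grips with 3 to 60 N. Pads are 19 mm wide; open, the fingers measure 130 mm over their backs; the gripper's body (75 mm by 190 mm) begins 47 mm behind the grasp point.
Start: joints at [1.196, 0.342, 1.524, -0, 1.275, -0.146], TCP at [0.119, 0.511, 0.241] pointing down, gripper open.
Joint ranges: [-2.53, 2.53], [-0.77, 2.02], [0.04, 2.7], [-1, 4.14], [0.28, 2.66], [-3.11, 3.11]. Speed limits (rad/s): [2.57, 2.57, 3.14, 3.14, 3.14, 3.14].

INTERFACE

Orientations are given as [roll, pitch, yaw] about the fixed x, y, z axes, in that order (R = Rz(yaw) Ry(pitch) Rx(roll)).
In Python, from cell import robot, eyes gives the robot as it stands. The module is installed in compiled form; this text tells all that it offers.
- The arm moves only by the shell command python3 -m handwheel 'ROWS' [FORCE]. ROWS is JSON, one flat list of numbers, 5 for each row, row after row: the shift along the world's x, y, z in mm, then the turn about the world's z in rad, then the opening, from 0 (shut) to 1 (fully open). In form: [x, y, z, spin, jaw, x, y, z, spin, jaw, ...]. A call has 1 to 8 rows; each row shifts and turns the commanded pose from where the row before left it; what a row does not reach is not made up. A row lasts 1/10 s, in which the tool goes at most 50 mm and 8.59 degrees, less where a joint would pass 70% of its speed; a pose out of reach is approached as far as the arm can. A call with a gripper value outside its range is refused whole. The fingers move at their own pace and stop on an object; FORCE is the grip in N (left out, the last holds). Time passes only in rows, so rows that do not move let the fingers close. It gives the time, the measured TCP pose, the force, the opening and the grip force at its end, in the units of the state.
- robot.observe(): the state, without advancing time (a new reading comes with each control period).
- eyes.read_camera(name): name is "side" or "top"; returns (picture, depth): 400x640x3 uint8, blue, green, red; 400x640 float32, m along the optical axis (not along the pixel's ray), 0 where there is no reading.
- eyes.calibration(name): a dict with "fx", "fy", "cx", "cy" (pixels), "dist_coeffs" ([k1, k2, p1, p2, k3] as OpenCV has them; the pictures are not rectified), "world_to_cam" (4x4, takes a point from world to camera coordinates). Camera axes: x right, y down, z forward; pixel columns grow to the right and rows downward; lengths in m; the calibration is good to about 2 mm. A picture is of the moment at which its call begins. calibration takes no time and is no camera call.
- robot.hand_in(): hands the job in; it is judged then, once.
The state is a dict: "time": time; "qpos": joint angles; "qvel": joint speeds; "joint_efforts": joint torques, N m; "tool_pos": TCP position; "tool_rot": TCP orientation; "contact_force": force on the tool from outside, world axes, zero at the start; "torque": the same for the moment, N m; "opening": finger opening in m; "grip_force": force on a finger pad.
Only numpy, scipy, OpenCV 4.12 (cv2) and the standard library are available. Lean on these libraries where they do the work, as an engineer would, in place of code of your own. Each camera call takes 0.05 s, during which the arm holds its last target. There are 200 camera calls.

TASK

Push the specimen carousel round by its upright posts, either way, until the red-lidded cup has clicked into place under the reader, and let go of it. Then press the reader's green knob gently down until you feel its rubber foot come firmly onto the red lid, keep it there for about a second, and let the knob come all the way back up. Do not touch, spill or lift any cup, do not press hard or bring the foot onto a white lid, and leave the things around the carousel where they are.

Things in the scene. Friction and masses are not known exactly. Their poses are not given: they have to be found in the camera images.
- carousel: Fixed white base of the carousel; origin on the vertical turning axis, at the table surface. Its +x axis points from the turning axis to the reader's grey column (30 x 50 mm, 163 to 193 mm out, 202 mm high), whose 36 mm wide arm reaches in over the station at 180 to 200 mm height. A dark detent housing, 36 mm high, stands 133 to 183 mm out, 60 deg counter-clockwise of the reader.
- disc: The turning disc with its six upright posts for pushing it round (yellow tops 15 mm across, steel 12 mm below). Origin on the turning axis at its top face; in this frame, which turns with the disc, the posts are 110 mm from the axis at 30, 90, ... 330 deg from +x, and the cup places 85 mm from it at 0, 60, ... 300 deg. Post tops: 114 mm above the disc, 150 mm above the table.
- hub (a point): Centre of the grey turning disc's top face, 36 mm above the table; disc 240 mm across. It turns without end both ways. A spring detent holds it at every 60 deg: it takes about 8 N at a post to leave a place, and again about 4 deg before the next one, where it then snaps in; between places it stays where it is left. It starts in a detent.
- station (a point): The reading station: the point on the disc's top face (36 mm above the table), 85 mm from the axis, straight below the reader's foot. A cup is in place when its origin is here (at rest in the detent).
- knob_top (a point): Centre of the flat top of the reader's green mushroom knob (50 mm across, 20 mm high), 250 mm above the table when up. The knob is pressed straight down, up to 45 mm, against a light spring (2.5 N, rising by 0.06 N per mm) and returns by itself.
- foot: Brass sleeve, 20 mm across, on the lower end of the knob's rod (origin: centre of its underside, 150 mm above the table when up) with a black rubber pad, 22 mm across, on a stem below it. The pad is set differently each time: when up, its underside is 14 to 26 mm above the lids; only touch tells. Once on a lid the foot gives 4 mm (1 N rising to 13 N), then loads the lid hard.
- cup_red: The red-lidded specimen cup: 52 mm across, lid 58 mm across, 70 mm high (lid top 106 mm above the table); origin at the centre of its underside. It stands loose in one of the six 9 mm high blue nests on the disc, never at the station at the start.
- cup_a: White-lidded specimen cup, same size as cup_red; origin at the centre of its underside. At the station, under the reader, at the start.
- cup_b: White-lidded specimen cup, same size as cup_red; origin at the centre of its underside. In one of the nests on the disc.
- cup_c: White-lidded specimen cup, same size as cup_red; origin at the centre of its underside. In one of the nests on the disc.
- cup_d: White-lidded specimen cup, same size as cup_red; origin at the centre of its underside. In one of the nests on the disc.
- cup_e: White-lidded specimen cup, same size as cup_red; origin at the centre of its underside. In one of the nests on the disc.
- steel_box: Bystander: closed steel instrument box, 116 x 196 x 46 mm, on the table; origin at the centre of its underside.
- tube_rack: Bystander: blue tube rack, 100 x 160 mm, 57 mm high; origin at the centre of its underside.
- spare_cup: Bystander: a white-lidded cup that stands on the table beside the carousel, size as cup_red; origin at the centre of its underside.
- spray: Bystander: bottle with a blue cap, 64 mm across, 170 mm high; origin at the centre of its underside.

How it is judged:
On the way, in this order (a step that is already met when the one before it is completed fails the run):
1. the red-lidded cup is at rest under the reader, clicked in, and the posts are let go (horizontal distance between cup_red and station below 0.005 m and angular speed of disc below 0.08 rad/s and contact force between each of the arm, the fingers and disc below 0.3 N), for 0.3 s.
2. the reader's foot is pressed on the red lid (over 2 N) (horizontal distance between cup_red and station below 0.005 m and contact force between foot and cup_red above 2 N), for 0.5 s.
At the end, for the whole second after the job is handed in: The red-lidded cup stands under the reader (within 5 mm of the station), the disc is at rest, the knob is back up (within 4 mm), all six cups stand upright (within 0.12 rad) in their nests, and the bystanders are where they were (within 20 mm) (horizontal distance between cup_red and station below 0.005 m and angular speed of disc below 0.08 rad/s and distance of knob_top from where it was at the start of the episode below 0.004 m and angle between each of cup_a, cup_red, cup_b, cup_c, cup_d, cup_e's own z axis and vertical below 0.12 rad and horizontal distance between cup_a and carousel between 0.076 and 0.094 m and height (world z) of each of cup_a, cup_red, cup_b, cup_c, cup_d, cup_e below 0.042 m and horizontal distance between cup_red and carousel between 0.076 and 0.094 m and horizontal distance between cup_b and carousel between 0.076 and 0.094 m and horizontal distance between cup_c and carousel between 0.076 and 0.094 m and horizontal distance between cup_d and carousel between 0.076 and 0.094 m and horizontal distance between cup_e and carousel between 0.076 and 0.094 m and distance of each of steel_box, tube_rack, spare_cup, spray from where it was at the start of the episode below 0.02 m); the robot touches nothing.
It fails at once if the foot is pressed hard (over 20 N) on the red lid (contact force between foot and cup_red above 20 N).
It fails at once if the foot is pressed on a white lid (contact force between foot and cup_a above 0.5 N or contact force between foot and cup_b above 0.5 N or contact force between foot and cup_c above 0.5 N or contact force between foot and cup_d above 0.5 N or contact force between foot and cup_e above 0.5 N).
It fails at once if the robot touches a cup on the carousel (contact force between any of the fingers, the arm and cup_a above 1 N or contact force between any of the fingers, the arm and cup_red above 1 N or contact force between any of the fingers, the arm and cup_b above 1 N or contact force between any of the fingers, the arm and cup_c above 1 N or contact force between any of the fingers, the arm and cup_d above 1 N or contact force between any of the fingers, the arm and cup_e above 1 N).
It fails at once if a cup is tipped or leaves its nest (angle between any of cup_a, cup_red, cup_b, cup_c, cup_d, cup_e's own z axis and vertical above 0.3 rad or horizontal distance between any of cup_a, cup_red, cup_b, cup_c, cup_d, cup_e and carousel above 0.1 m or height (world z) of any of cup_a, cup_red, cup_b, cup_c, cup_d, cup_e above 0.05 m).
It fails at once if a bystander is moved or tipped (distance of any of steel_box, tube_rack, spare_cup, spray from where it was at the start of the episode above 0.02 m or angle between any of steel_box, tube_rack, spare_cup, spray's own z axis and vertical above 0.3 rad).
It also fails if it takes over 64 s, if anything falls off the work surface, if the arm or the gripper's body presses on something with over 40 N, if the wrist force passes 120 N, or if a joint passes its speed limit or range.

## Working session

There is one attempt and no reset: what is moved stays moved. The work goes in short steps, Python scripts to look and compute and a shell command to move; the robot and the scene stay as the last step left them, time stands still between calls to the robot, and variables do not carry over. Pictures are saved under pics/ and viewed, at most 10 in all, crops included, and the job is handed in when it is done.

```bash
mkdir -p pics; python3 - <<'E'
from cell import robot, eyes
import cv2, numpy as np
for n in ("top","side"):
    p,d=eyes.read_camera(n); cv2.imwrite(f"pics/{n}0.png",p); np.savez(f"{n}0.npz",p=p,d=d)
    c=eyes.calibration(n); print(n,c["fx"],c["cx"],c["cy"],c["dist_coeffs"]); print(np.round(np.linalg.inv(c["world_to_cam"]),3))
s=robot.observe();print({k:np.round(v,3) for k,v in s.items()})
E
```

```text
top 444.14988149898164 315.3768782908485 197.50590055533257 [-0.1115461  0.         0.         0.         0.       ]
[[ 0.023 -0.995  0.095  0.443]
 [-1.    -0.021  0.023 -0.027]
 [-0.02  -0.096 -0.995  1.491]
 [ 0.     0.     0.     1.   ]]
side 465.80052992654817 317.7767714308457 198.47351916309756 [-0.0239805  0.         0.         0.         0.       ]
[[-0.981 -0.149  0.122  0.391]
 [-0.193  0.745 -0.639  0.769]
 [ 0.004 -0.65  -0.76   1.074]
 [ 0.     0.     0.     1.   ]]
{'time': np.float64(0.1), 'qpos': array([ 1.196,  0.343,  1.525, -0.   ,  1.275, -0.146]), 'qvel': array([-0.001, -0.001, -0.001,  0.001, -0.001, -0.   ]), 'joint_efforts': array([ 2.0000e-03, -4.3200e+01, -2.4469e+01,  7.2000e-02,  5.2000e-02,
       -0.0000e+00]), 'tool_pos': array([0.119, 0.511, 0.24 ]), 'tool_rot': array([-3.14 , -0.   ,  2.913]), 'contact_force': array([-0.32 ,  0.935, -0.751]), 'torque': array([0.001, 0.001, 0.021]), 'grip_force': np.float64(0.0), 'opening': np.float64(0.092)}
```

View pics/top0.png

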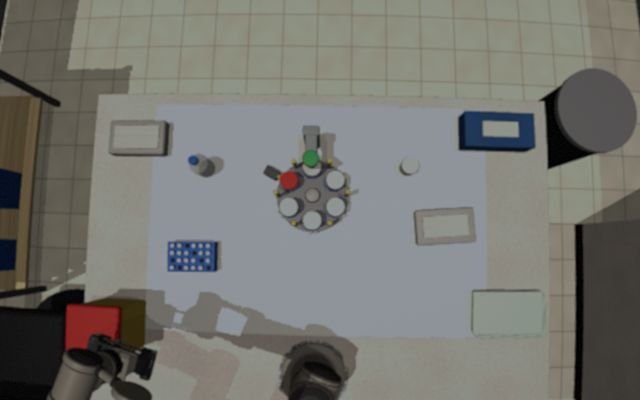

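View pics/side0.png

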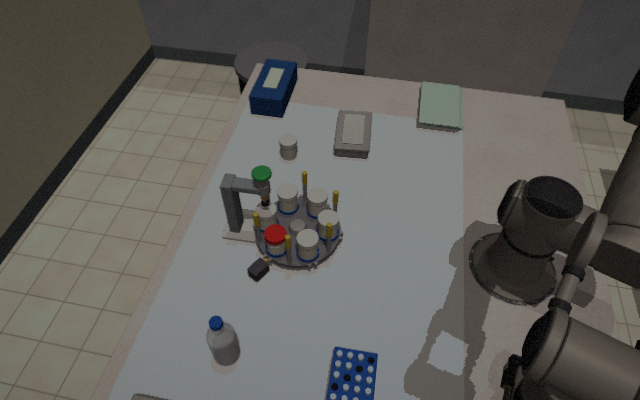

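Top view: the reader lies on the far side (+x) with the green knob at (310,159). The hub is at (312,196) and the red lid at (289,181), next to the dark detent housing at (272,172), so red is one place counter-clockwise of the reader. In the side view the knob is at (262,173) and red at (275,234). Measuring now.

```bash
cat > h.py <<'E'
from cell import robot, eyes
import cv2, numpy as np
def ray(n,uv):
    c=eyes.calibration(n); K=np.array([[c["fx"],0,c["cx"]],[0,c["fy"],c["cy"]],[0,0,1]])
    q=cv2.undistortPoints(np.float64(uv).reshape(-1,1,2),K,np.array(c["dist_coeffs"])).reshape(-1,2)
    T=np.linalg.inv(c["world_to_cam"]); return T[:3,3],np.c_[q,np.ones(len(q))]@T[:3,:3].T
def plane(n,uv,z):
    o,d=ray(n,uv); return o+d*((z-o[2])/d[:,2])[:,None]
def blobs(p,lo,hi,roi,amin=3):
    x0,y0,x1,y1=roi; m=cv2.inRange(cv2.cvtColor(p,cv2.COLOR_BGR2HSV),lo,hi); k=np.zeros_like(m); k[y0:y1,x0:x1]=m[y0:y1,x0:x1]
    n,_,st,ce=cv2.connectedComponentsWithStats(k); return [(ce[i],st[i][4]) for i in range(1,n) if st[i][4]>=amin]
ROI={"top":(250,110,380,245),"side":(200,140,360,290)}
COL={"green":((45,90,30),(80,255,255),.24),"red":((0,150,60),(6,255,255),.106),"yellow":((18,120,60),(34,255,255),.145)}
def measure(n,p):
    out={}
    for c,(lo,hi,z) in COL.items():
        out[c]=[(np.round(u,1),a,np.round(plane(n,u,z)[0],4)) for u,a in blobs(p,lo,hi,ROI[n])]
    return out
E
python3 - <<'E'
from h import *
for n in ("top","side"):
    p=np.load(n+"0.npz")["p"]; m=measure(n,p)
    for c in m:
        for b in m[c]: print(n,c,*b)
    x0,y0,x1,y1=ROI[n]; 
t=np.load("top0.npz")["p"][130:240,250:375]; cv2.imwrite("pics/topc.png",cv2.resize(t,None,fx=5,fy=5,interpolation=cv2.INTER_CUBIC))
E
```

```text
top green [310.3 158.2] 203 [0.6754 0.0182 0.24  ]
top red [288.6 180. ] 233 [0.6295 0.0896 0.106 ]
top yellow [329.  161.3] 13 [ 0.6845 -0.036   0.145 ]
top yellow [293.8 161.9] 11 [0.6806 0.072  0.145 ]
top yellow [278.1 175.8] 8 [0.6368 0.119  0.145 ]
top yellow [276.3 192.3] 11 [0.5857 0.1231 0.145 ]
top yellow [346.9 191.9] 14 [ 0.5914 -0.0924  0.145 ]
top yellow [293.9 222.9] 14 [0.4935 0.0666 0.145 ]
top yellow [329.5 222.7] 14 [ 0.4963 -0.0412  0.145 ]
side green [261.  173.5] 251 [0.6785 0.0156 0.24  ]
side red [274.6 234. ] 324 [0.6325 0.0946 0.106 ]
side yellow [304.4 177.4] 53 [ 0.5911 -0.0793  0.145 ]
side yellow [335.4 196.7] 55 [ 0.4963 -0.0271  0.145 ]
side yellow [263.  198.3] 3 [0.6818 0.0157 0.145 ]
side yellow [255.8 218.6] 68 [0.6816 0.0844 0.145 ]
side yellow [328.9 229.1] 68 [0.4942 0.0808 0.145 ]
side yellow [287.6 241.1] 72 [0.5864 0.1365 0.145 ]
side yellow [265.5 259.4] 13 [0.6251 0.198  0.145 ]
```

View pics/topc.png

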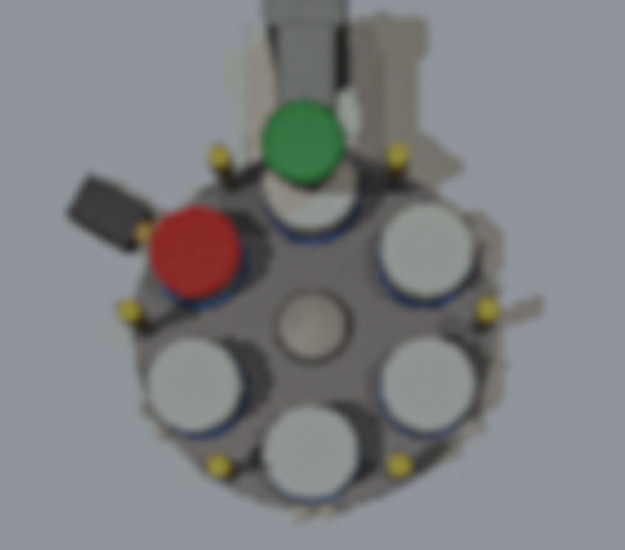

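The crop confirms it: red is at +60° with six yellow posts around the disc. The posts average to hub (0.589, 0.015) at radius ~0.109 and yaw about 1.6°. The knob is 0.087 out. All of this fits the given sizes. Plan: with fingers shut, push the near-right post (0.495,-0.042) in +y, which turns the disc clockwise.

```bash
python3 -m handwheel '[38,-38,0,0.029,0, 38,-38,0,0.029,0, 38,-38,0,0.029,0, 38,-38,0,0.029,0, 38,-38,0,0.029,0, 38,-38,0,0.029,0, 38,-38,0,0.029,0, 38,-38,0,0.026,0]' 10
python3 -m handwheel '[9,-39,0,0,0, 9,-39,0,0,0, 9,-39,0,0,0, 9,-39,0,0,0, 9,-39,0,0,0, 9,-39,0,0,0, 9,-39,0,0,0, 9,-39,0,0,0]'
```

```text
time: 0.9
tool_pos: [0.4029, 0.2267, 0.2406]
tool_rot: [3.141, -0.0, -3.14]
contact_force: [0.5, 0.1, 0.2]
opening: 0.0322
grip_force: 0.0
time: 1.7
tool_pos: [0.4738, -0.0851, 0.2405]
tool_rot: [3.141, -0.0, -3.142]
contact_force: [0.6, 0.3, 0.1]
opening: 0.0003
grip_force: 0.0
```

```bash
python3 -m handwheel '[0,0,0,0,0, 0,0,0,0,0, 0,0,-25,0,0, 0,0,-25,0,0, 0,0,-25,0,0, 0,0,-25,0,0, 0,0,0,0,0, 0,0,0,0,0]'
python3 - <<'E'
from h import *
p,d=eyes.read_camera("side"); cv2.imwrite("pics/side1.png",cv2.resize(p[100:320,180:480],None,fx=2.6,fy=2.6,interpolation=cv2.INTER_CUBIC))
E
```

```text
time: 2.5
tool_pos: [0.4738, -0.0824, 0.1411]
tool_rot: [3.141, -0.001, -3.14]
contact_force: [1.7, 0.5, 0.3]
opening: 0.0003
grip_force: 0.0
```

View pics/side1.png

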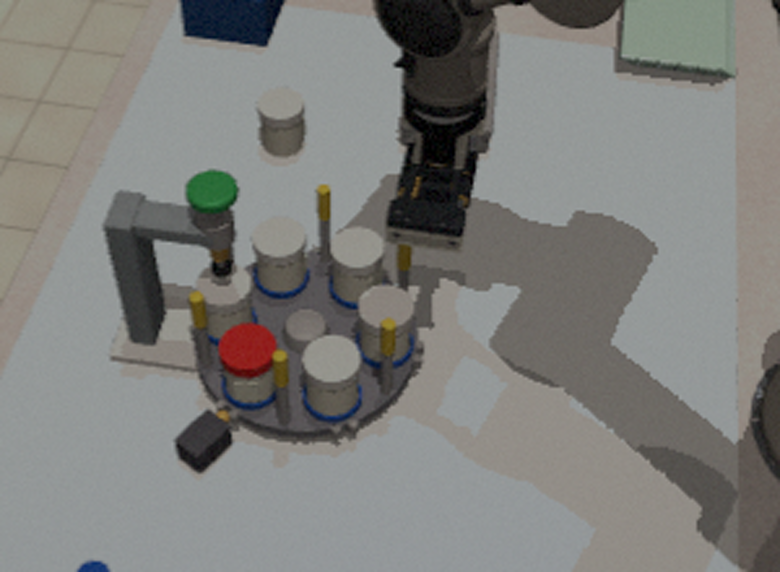

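The fingers are clear of everything and right of the near-right post (its top is at (404,250) in the crop). Approaching and pushing.

```bash
python3 -m handwheel '[19,0,0,0,0, 0,5,0,0,0, 0,5,0,0,0, 0,4,0,0,0, -1,4,0,0,0, -2,4,0,0,0, -2,4,0,0,0, 0,0,0,0,0]'
python3 -m handwheel '[-1,4,0,0,0, -1,4,0,0,0, -1,4,0,0,0, -1,4,0,0,0, -1,4,0,0,0, -1,4,0,0,0, 0,4,0,0,0, 0,0,0,0,0]'
python3 - <<'E'
from h import *
p,d=eyes.read_camera("side")
for c,bs in measure("side",p).items():
    for b in bs: print(c,*b)
cv2.imwrite("pics/side2.png",cv2.resize(p[100:320,180:480],None,fx=2.6,fy=2.6,interpolation=cv2.INTER_CUBIC))
E
```

```text
time: 3.35
tool_pos: [0.4874, -0.0583, 0.141]
tool_rot: [-3.14, -0.0, 3.141]
contact_force: [0.0, 0.0, -0.1]
opening: 0.0005
grip_force: 0.0
time: 4.15
tool_pos: [0.482, -0.0288, 0.1408]
tool_rot: [3.141, 0.0, -3.141]
contact_force: [-0.1, 0.1, 0.3]
opening: 0.0007
grip_force: 0.0
green [261.  173.4] 249 [0.6787 0.0154 0.24  ]
red [267.1 225.6] 298 [0.6585 0.0724 0.106 ]
yellow [278.7 180.4] 52 [ 0.6571 -0.0547  0.145 ]
yellow [318.5 181.7] 54 [ 0.5502 -0.071   0.145 ]
yellow [332.6 186.9] 16 [ 0.5096 -0.0601  0.145 ]
yellow [351.3 191.1] 7 [ 0.4581 -0.0548  0.145 ]
yellow [264.2 198.2] 16 [0.6786 0.0147 0.145 ]
yellow [254.8 206.5] 60 [0.6951 0.0468 0.145 ]
yellow [337.8 213.3] 20 [0.4808 0.0268 0.145 ]
yellow [272.  236.5] 73 [0.627  0.1304 0.145 ]
yellow [315.9 237.5] 69 [0.5208 0.1124 0.145 ]
yellow [265.7 259.5] 12 [0.6247 0.1982 0.145 ]
```

The disc is turning with the finger, with ~22° done (red is at 39°), and the contact offset of ~26 mm is as expected. Continuing.

```bash
python3 -m handwheel '[-1,4,0,0,0, -1,4,0,0,0, 0,4,0,0,0, 0,4,0,0,0, 0,4,0,0,0, 0,4,0,0,0, 0,4,0,0,0, 1,4,0,0,0]'
python3 -m handwheel '[1,4,0,0,0, 1,4,0,0,0, 1,4,0,0,0, 1,4,0,0,0, 1,4,0,0,0, 1,3,0,0,0, 1,3,0,0,0, 0,0,0,0,0]'
python3 - <<'E'
from h import *
p,d=eyes.read_camera("side")
for c,bs in measure("side",p).items():
    for b in bs: print(c,*b)
E
```

```text
time: 5.0
tool_pos: [0.4808, 0.0029, 0.1407]
tool_rot: [3.141, -0.0, -3.141]
contact_force: [-0.8, -1.8, -0.0]
opening: 0.0004
grip_force: 0.6
time: 5.8
tool_pos: [0.4876, 0.0279, 0.1407]
tool_rot: [-3.14, -0.001, -3.141]
contact_force: [-2.0, -5.7, 1.2]
opening: 0.0004
grip_force: 2.7
green [261.  173.5] 252 [0.6785 0.0157 0.24  ]
red [265.7 214. ] 263 [0.6722 0.0355 0.106 ]
yellow [298.5 177. ] 50 [ 0.6072 -0.0776  0.145 ]
yellow [263.7 198.5] 14 [0.6798 0.0159 0.145 ]
yellow [326.5 202. ] 8 [ 0.516  -0.0047  0.145 ]
yellow [320.3 205. ] 3 [0.5298 0.0085 0.145 ]
yellow [325.5 206.5] 4 [0.5158 0.0108 0.145 ]
yellow [345.8 208.2] 6 [0.4633 0.006  0.145 ]
yellow [258.  223.6] 68 [0.6718 0.0989 0.145 ]
yellow [332.3 230.7] 11 [0.4851 0.0842 0.145 ]
yellow [293.9 241.4] 70 [0.5711 0.1343 0.145 ]
yellow [265.5 259.4] 13 [0.6251 0.198  0.145 ]
```

At the detent barrier (force rising). Nudging on.

```bash
python3 -m handwheel '[1,3,0,0,0, 1,2,0,0,0, 1,2,0,0,0, 0,0,0,0,0, 0,0,0,0,0]'
python3 - <<'E'
from h import *
p,d=eyes.read_camera("side")
for c,bs in measure("side",p).items():
    for b in bs: print(c,*b)
E
```

```text
time: 6.35
tool_pos: [0.4905, 0.0349, 0.1407]
tool_rot: [-3.141, -0.001, 3.141]
contact_force: [-2.3, -2.8, 0.7]
opening: 0.0003
grip_force: 1.5
green [261.  173.5] 250 [0.6784 0.0156 0.24  ]
red [266.1 212.7] 248 [0.6723 0.0311 0.106 ]
yellow [301.4 177.2] 53 [ 0.5992 -0.0785  0.145 ]
yellow [264.3 197.9] 19 [0.6787 0.0137 0.145 ]
yellow [345. 199.] 3 [ 0.4702 -0.0243  0.145 ]
yellow [324.6 205.2] 17 [0.5187 0.0069 0.145 ]
yellow [318.7 206.7] 3 [0.533  0.0148 0.145 ]
yellow [344.4 210.6] 5 [0.4656 0.0147 0.145 ]
yellow [256.9 221.6] 68 [0.6763 0.0932 0.145 ]
yellow [330.7 232.7] 11 [0.4878 0.091  0.145 ]
yellow [290.9 241.4] 73 [0.5783 0.1357 0.145 ]
yellow [264.5 260. ] 8 [0.6271 0.2001 0.145 ]
```

```bash
python3 -m handwheel '[1,2,0,0,0, 0,1,0,0,0, 0,0,0,0,0, 0,0,0,0,0]'
python3 - <<'E'
from h import *
p,d=eyes.read_camera("side")
for c,bs in measure("side",p).items():
    for b in bs: 
        if b[1]>40: print(c,*b)
E
```

```text
time: 6.8
tool_pos: [0.4922, 0.0389, 0.1408]
tool_rot: [3.141, 0.001, -3.141]
contact_force: [0.3, -0.5, -0.4]
opening: 0.0008
grip_force: 0.2
green [261.  173.5] 251 [0.6785 0.0156 0.24  ]
red [266.3 212. ] 250 [0.6726 0.0287 0.106 ]
yellow [302.9 177.4] 54 [ 0.5951 -0.0787  0.145 ]
yellow [256.4 219.9] 68 [0.6789 0.0884 0.145 ]
yellow [289.  241.5] 69 [0.5829 0.1368 0.145 ]
```

```bash
python3 -m handwheel '[0,1,0,0,0, 0,1,0,0,0, 0,0,0,0,0, 0,0,0,0,0]'
python3 - <<'E'
from h import *
p,d=eyes.read_camera("side")
for c,bs in measure("side",p).items():
    for b in bs: 
        if b[1]>40: print(c,*b)
E
```

```text
time: 7.25
tool_pos: [0.4918, 0.0408, 0.1407]
tool_rot: [3.141, -0.0, -3.141]
contact_force: [-0.6, -0.4, 0.1]
opening: 0.0005
grip_force: 0.0
green [261.  173.5] 250 [0.6786 0.0155 0.24  ]
red [266.7 211.1] 240 [0.6722 0.0256 0.106 ]
yellow [304.4 177.3] 54 [ 0.5911 -0.0797  0.145 ]
yellow [255.9 218.6] 67 [0.6813 0.0846 0.145 ]
yellow [287.5 241.4] 72 [0.5864 0.1373 0.145 ]
```

The posts are back exactly on their initial detent pixels, so the disc is clicked in. Retreating, going above the knob (≈0.6755, 0.0175) and checking.

```bash
python3 -m handwheel '[0,-8,0,0,0, 0,-8,0,0,0, 0,-4,0,0,0, 0,0,40,0,0, 0,0,45,0,0, 0,0,45,0,0, 0,0,20,0,0, 0,0,0,0,0]'
python3 -m handwheel '[30,0,0,0,0, 30,0,0,0,0, 30,0,0,0,0, 30,0,0,0,0, 30,0,0,0,0, 25,0,0,0,0, 0,0,0,0,0, 0,0,0,0,0]'
python3 - <<'E'
from h import *
p,d=eyes.read_camera("side")
for c,bs in measure("side",p).items():
    for b in bs: 
        if b[1]>40: print(c,*b)
cv2.imwrite("pics/side3.png",cv2.resize(p[60:280,160:460],None,fx=2.6,fy=2.6,interpolation=cv2.INTER_CUBIC))
E
```

```text
time: 8.1
tool_pos: [0.4932, 0.0199, 0.2941]
tool_rot: [-3.141, 0.007, 3.141]
contact_force: [0.3, 0.5, 0.4]
opening: 0.0007
grip_force: 0.0
time: 8.9
tool_pos: [0.6664, 0.0202, 0.2885]
tool_rot: [3.141, -0.004, 3.141]
contact_force: [-0.7, -0.3, 0.3]
opening: 0.0004
grip_force: 0.0
green [261.2 176.5] 139 [0.6752 0.0252 0.24  ]
red [266.6 211.5] 207 [0.6722 0.027  0.106 ]
yellow [304.4 177.3] 54 [ 0.5911 -0.0797  0.145 ]
yellow [335.2 196.8] 60 [ 0.4967 -0.0267  0.145 ]
yellow [255.9 218.5] 68 [0.6815 0.0843 0.145 ]
yellow [328.9 229.1] 66 [0.4941 0.0809 0.145 ]
yellow [287.5 241.3] 74 [0.5864 0.137  0.145 ]
```

View pics/side3.png

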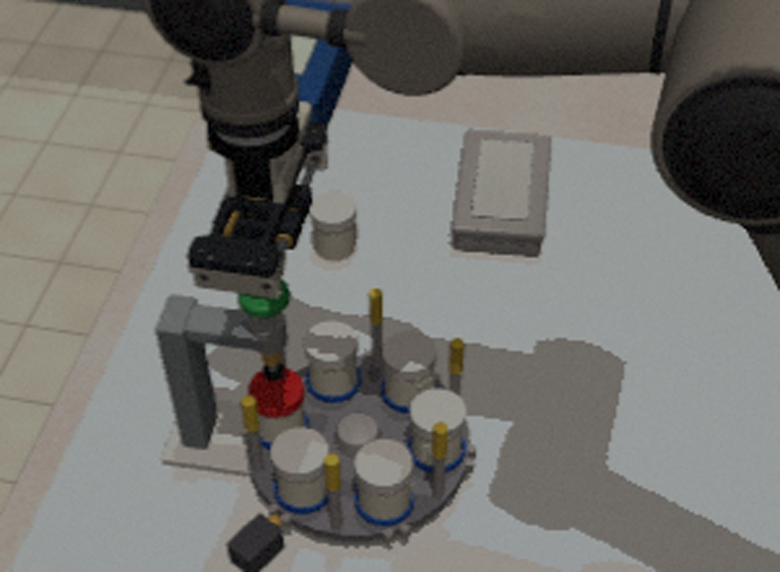

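Red lid is under the foot and the arm is clear of the disc. Lowering onto the knob.

```bash
python3 -m handwheel '[8,-3,-5,0,0, 0,0,-5,0,0, 0,0,-5,0,0, 0,0,0,0,0, 0,0,0,0,0]'
python3 -m handwheel '[0,0,-4,0,0, 0,0,-4,0,0, 0,0,-3,0,0, 0,0,-3,0,0, 0,0,-3,0,0, 0,0,0,0,0, 0,0,0,0,0]'
```

```text
time: 9.45
tool_pos: [0.6747, 0.0176, 0.2757]
tool_rot: [3.141, -0.0, -3.141]
contact_force: [-0.3, -0.2, 1.0]
opening: 0.0002
grip_force: 0.0
time: 10.15
tool_pos: [0.6748, 0.0175, 0.2589]
tool_rot: [3.141, -0.0, -3.141]
contact_force: [-2.2, 0.3, 2.4]
opening: 0.0009
grip_force: 1.2
```

```bash
python3 -m handwheel '[0,0,-3,0,0, 0,0,-3,0,0, 0,0,-2,0,0, 0,0,0,0,0, 0,0,0,0,0]'
for i in 1 ; do python3 -m handwheel '[0,0,-1,0,0, 0,0,0,0,0, 0,0,0,0,0]'; done
python3 -m handwheel '[0,0,-1,0,0, 0,0,0,0,0, 0,0,0,0,0]'
```

```text
time: 10.65
tool_pos: [0.675, 0.0175, 0.2508]
tool_rot: [3.142, 0.0, -3.141]
contact_force: [-0.6, 0.4, 1.8]
opening: 0.0002
grip_force: 1.4
time: 10.95
tool_pos: [0.675, 0.0175, 0.2498]
tool_rot: [3.141, 0.0, -3.141]
contact_force: [-0.6, 0.8, 3.8]
opening: 0.0009
grip_force: 1.5
time: 11.25
tool_pos: [0.675, 0.0175, 0.2488]
tool_rot: [3.142, 0.0, -3.141]
contact_force: [0.1, 0.3, 3.0]
opening: 0.0003
grip_force: 1.5
```

```bash
python3 -m handwheel '[0,0,-1,0,0, 0,0,0,0,0, 0,0,0,0,0]' | grep -E "pos|force"
python3 -m handwheel '[0,0,-1,0,0, 0,0,0,0,0, 0,0,0,0,0]'| grep -E "pos|force"
```

```text
tool_pos: [0.675, 0.0175, 0.2477]
contact_force: [0.1, 1.0, 3.0]
grip_force: 1.5
tool_pos: [0.675, 0.0175, 0.2467]
contact_force: [0.5, -0.3, 2.5]
grip_force: 1.6
```

```bash
python3 -m handwheel '[0,0,-1,0,0, 0,0,0,0,0, 0,0,0,0,0]' | grep -E "pos|force"
```

```text
tool_pos: [0.675, 0.0175, 0.2458]
contact_force: [1.3, -0.0, 3.0]
grip_force: 1.6
```

```bash
python3 -m handwheel '[0,0,-1,0,0, 0,0,0,0,0, 0,0,0,0,0]' | grep -E "pos|force"
python3 -m handwheel '[0,0,-1,0,0, 0,0,0,0,0, 0,0,0,0,0]'| grep -E "pos|force"
```

```text
tool_pos: [0.675, 0.0175, 0.2448]
contact_force: [0.9, 0.6, 4.2]
grip_force: 1.6
tool_pos: [0.675, 0.0175, 0.2437]
contact_force: [1.8, 1.0, 2.7]
grip_force: 1.6
```

Depth is ~20 mm and there's no lid contact yet.

```bash
python3 -m handwheel '[0,0,-1,0,0, 0,0,0,0,0, 0,0,0,0,0]' | grep -E "pos|force"
python3 -m handwheel '[0,0,-1,0,0, 0,0,0,0,0, 0,0,0,0,0]'| grep -E "pos|force"
```

```text
tool_pos: [0.6749, 0.0175, 0.2427]
contact_force: [2.0, -0.1, 3.5]
grip_force: 1.7
tool_pos: [0.675, 0.0175, 0.2423]
contact_force: [1.5, 0.4, 5.9]
grip_force: 2.9
```

The lid is felt: force and pad reading both jumped. One more mm, then hold.

```bash
python3 -m handwheel '[0,0,-1,0,0, 0,0,0,0,0, 0,0,0,0,0]' | grep -E "pos|force"
```

```text
tool_pos: [0.675, 0.0175, 0.2417]
contact_force: [-0.4, 0.5, 7.4]
grip_force: 3.7
```

```bash
python3 -m handwheel '[0,0,-1,0,0, 0,0,0,0,0, 0,0,0,0,0, 0,0,0,0,0]' | grep -E "pos|force"
python3 -m handwheel '[0,0,0,0,0, 0,0,0,0,0, 0,0,0,0,0, 0,0,0,0,0, 0,0,0,0,0, 0,0,0,0,0, 0,0,0,0,0, 0,0,0,0,0]' | grep -E "pos|force"
```

```text
tool_pos: [0.675, 0.0175, 0.2412]
contact_force: [-0.7, 0.5, 9.2]
grip_force: 4.6
tool_pos: [0.675, 0.0175, 0.2411]
contact_force: [-0.9, 1.1, 8.6]
grip_force: 4.6
```

Held about a second at ~5 N on the lid. Lifting slowly, then clear.

```bash
python3 -m handwheel '[0,0,3,0,0, 0,0,4,0,0, 0,0,4,0,0, 0,0,4,0,0, 0,0,5,0,0, 0,0,6,0,0, 0,0,10,0,0, 0,0,20,0,0]'| grep -E "pos|force"
python3 -m handwheel '[0,0,20,0,0, -30,0,0,0,0, -40,0,0,0,0, -40,0,0,0,0, -40,0,0,0,0, -30,0,0,0,0, 0,0,0,0,0, 0,0,0,0,0]'| grep -E "pos|force"
python3 - <<'E'
from h import *
p,d=eyes.read_camera("side")
for c,bs in measure("side",p).items():
    for b in bs: 
        if b[1]>40: print(c,*b)
cv2.imwrite("pics/side4.png",p)
E
```

```text
tool_pos: [0.6739, 0.0174, 0.2945]
contact_force: [-0.1, -0.2, -0.3]
grip_force: 0.0
tool_pos: [0.4949, 0.0174, 0.3166]
contact_force: [0.6, 0.4, 0.3]
grip_force: 0.0
green [261.  173.5] 251 [0.6785 0.0156 0.24  ]
red [266.6 211.3] 249 [0.6724 0.0263 0.106 ]
yellow [304.4 177.3] 53 [ 0.5912 -0.0797  0.145 ]
yellow [335.2 196.8] 59 [ 0.4968 -0.0267  0.145 ]
yellow [255.8 218.6] 68 [0.6817 0.0845 0.145 ]
yellow [329.  229.1] 68 [0.494  0.0809 0.145 ]
yellow [287.4 241.3] 74 [0.5865 0.1372 0.145 ]
```

View pics/side4.png

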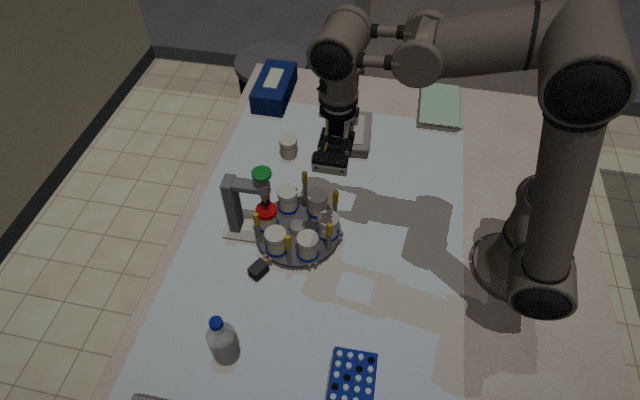

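The knob is back at its starting pixel (261,173.5), red is under the reader (266,211), all cups are upright, and the bystanders haven't moved. Handing in.

```bash
python3 -c "
from cell import robot
print(robot.hand_in())"
```

```text
the job is handed in; nothing more can be done
None
```

The job is handed in, verdict not shown: the red-lidded cup clicked in under the reader, the foot was held on its lid at about 5 N for roughly a second, the knob came fully back up, and the last picture shows the other cups and bystanders in place.

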